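Clear the soaking tub and hold its lid open

TASK

The electrode soaking tub has two gel jars standing on its lid: first put them upright into free cells of the grey divided caddy, one jar per cell, with the lid still shut. Then raise the lid by its blue handle to 60 degrees from closed and keep holding it there, as it falls shut by itself: finish while holding it. Don't tip the jars over and leave the other things where they are.

Things in the scene. Friction and masses are not known exactly. Their poses are not given: they have to be found in the camera images.
- tub: White plastic tub fixed to the table on the left or the right, 200 (x) x 250 (y) x 100 mm tall, walls 5 mm. Origin: centre of its underside; x points from the hinge side (nearer the robot) to the handle side, y runs along the hinge. Its hinged white lid is a plate 8 mm thick, 205 mm long from the hinge, 256 mm wide; shut, its upper face is 108.5 mm above the table.
- lid (a joint): Lid angle in rad: 0 shut, growing as the handle side rises and swings over towards the robot; 60 degrees is 1.047. Range 0 to 1.75. Nearly frictionless: unless held, the lid (0.35 to 0.6 kg, about 3 N at the handle when shut) falls shut below about 85 degrees and falls fully open beyond 90.
- lid_handle (a point): Middle of the lid's blue handle: round bar 10 mm thick, 110 mm long along the tub's y, a post at each end, its axis 38 mm above the lid's upper face. In the lid's frame (origin lid_hinge, x along the lid away from the hinge, z out of its upper face) it is at x 165, z 46 mm; axes turn with the lid. Can be pinched across the bar from above; the bar can turn between the fingers.
- lid_hinge (a point): Middle of the lid's hinge line, on the tub's near (-x) upper edge, 100 mm from the tub's centre and 100.5 mm above the table. The hinge line runs along the tub's y axis. Its axes turn with the lid, as lid_handle's.
- jar_a: White gel jar with a blue cap: a straight upright cylinder 44 mm in diameter (cap included) and 85 mm tall, 0.1 to 0.2 kg, standing loose on the tub's lid at the start. Origin at the centre of its underside, z along its axis.
- jar_b: White gel jar with an orange cap: a straight upright cylinder 44 mm in diameter (cap included) and 85 mm tall, 0.1 to 0.2 kg, standing loose on the tub's lid at the start. Origin at the centre of its underside, z along its axis.
- caddy: Grey divided caddy fixed to the table on the other side from the tub, any yaw, 155 (x) x 230 (y) x 45 mm tall, walls and floor 5 mm, open on top. Origin: centre of its underside. Six cells 70 mm square, centred at x -37.5 or 37.5, y -75, 0 or 75 mm in its frame; cell floor 5 mm above the table. Three hold a bottle, three are free; a jar may go into any free one.
- bottle_brown: Brown bottle with a black cap, 38 mm diameter, 90 mm tall, already standing in the middle of one of the caddy's cells (that cell is taken), loose, to be left there. Origin at the centre of its underside.
- bottle_white: White bottle with a blue cap, 38 mm diameter, 90 mm tall, already standing in the middle of one of the caddy's cells (that cell is taken), loose, to be left there. Origin at the centre of its underside.
- bottle_green: Green bottle with a white cap, 38 mm diameter, 90 mm tall, already standing in the middle of one of the caddy's cells (that cell is taken), loose, to be left there. Origin at the centre of its underside.
- clamp_red: Red limb electrode clamp lying on the table between tub and caddy, about 125 x 26 x 33 mm, loose, to be left alone. Origin at the centre of its underside.
- clamp_yellow: Yellow limb electrode clamp lying on the table between tub and caddy, about 125 x 26 x 33 mm, loose, to be left alone. Origin at the centre of its underside.

How it is judged:
By the outcome, as a careful person would: the job done as asked, in the order asked, and still so for the second after the job is handed in, while the arm keeps its last pose, push and grip.
It also fails if it takes over 72 s, if anything falls off the work surface, if the arm or the gripper's body presses on something with over 40 N, if the wrist force passes 120 N, or if a joint passes its speed limit or range.

ROBOT

A 7-joint arm with a two-finger parallel gripper is mounted at the origin on the work surface. World frame = base frame: x ahead of the robot, y to its left, z up, the work surface at z = 0. Lengths are in m, angles in degrees, forces in N, time in s.
With the tool pointing down it reaches from about 0.425 to 0.875 m from the base axis. Payload 4.7 kg.
Tool frame: the origin (TCP) lies midway between the tips of the shut fingers; the grasp point (between the pads) lies 19 mm behind it; y points along the fingers, x is the direction in which the jaws open and shut, and the axes are right-handed (so a half turn about y gives the same grasp; the last joint's range is limited). The gripper opens to 87 mm and grips with 3 to 60 N. Pads are 19 mm wide; open, the fingers measure 117 mm over their backs; the gripper's body (75 mm by 190 mm) begins 51 mm behind the grasp point.
Start: joints at [78.043, 18.392, -4.016, 83.108, 1.295, 78.541, -3.26], TCP at [0.144, -0.634, 0.223] pointing down, gripper open.
Joint ranges: [-163.93, 163.93], [-17.29, 119.83], [-79.2, 71.16], [3.27, 140.29], [-89.18, 269.18], [5.43, 117.66], [-154.24, 154.24]. Speed limits (degrees/s): [147.25, 147.25, 180, 180, 180, 180, 180].

INTERFACE

Orientations are given as [roll, pitch, yaw] about the fixed x, y, z axes, in that order (R = Rz(yaw) Ry(pitch) Rx(roll)).
In Python, from cell import env, vision gives the robot as it stands.
- The arm moves only by the tool play_rows, never from a script. Its argument "moves" is a list that holds one entry, the list of rows, each a list of 7 numbers: the turn, a rotation vector about the tool's x, y, z in rad, then the shift along the tool's x, y, z in m, then the opening, from 0 (shut) to 1 (fully open). In form: [[[wx, wy, wz, tx, ty, tz, grip], ...]]. A call has 1 to 10 rows; each row shifts and turns the pose as measured when the row begins, along the tool's axes as they then stand; what a row does not reach is not made up. A row lasts 1/10 s, in which the tool goes at most 50 mm and 8.59 degrees, less where a joint would pass 70% of its speed; a pose out of reach is approached as far as the arm can. A call is refused whole if a number of a shift passes 0.05 or a number of a turn 0.15, either way. A call with a gripper value outside its range is refused whole. The fingers move at their own pace and stop on an object; "newtons" is the grip in N (left out, the last holds). Time passes only in rows, so rows that do not move let the fingers close. It gives the time, the measured TCP pose, the force and the opening at its end, in the units of the state.
- env.get_obs(): the state, without advancing time (a new reading comes with each control period).
- vision.read_camera(name): name is "scene" or "side" or "wrist"; returns (picture, depth): 384x512x3 uint8, red, green, blue; 384x512 float32, m along the optical axis (not along the pixel's ray), 0 where there is no reading.
- vision.camera_params(name): a dict with "camera_matrix" (3x3 intrinsics, pixels), "rvec" (rotation vector, rad) and "tvec" (3), from world to camera coordinates, as OpenCV has them. Camera axes: x right, y down, z forward; pixel columns grow to the right and rows downward; lengths in m; the calibration is good to about 2 mm. A picture is of the moment at which its call begins: read the wrist's pose just before it. camera_params takes no time and is no camera call; for the wrist camera it gives the pose at the moment of the call.
- env.sign_off(): hands the job in, once; it reports no verdict.
Trained networks look in the newest picture that a camera, given by its name, has taken for a name from the list of things; names that differ only in an ending like _2 or _b are one class to them, and where a whole thing is asked for, a point or a joint stands for the part that bears it (a point fixed in the world has none). Each returns a list of dicts, best first, with "score" (0 to 1); they miss things now and then, are a little off and sometimes report something else, mostly with a low value. They report only what shows in the picture. A call takes as long as a camera call.
- vision.look_for(camera, thing): "location" ([column, row] in pixels, amid what is visible of it).
- vision.trace(camera, thing): "region" (384x512 bool, what is visible of it) and "location" ([column, row] in pixels, amid what is visible of it).
The state is a dict: "time_s": time; "qpos": joint angles; "joint_velocities": joint speeds; "effort": joint torques, N m; "tool_pos": TCP position; "tool_rot": TCP orientation; "force": force on the tool from outside, world axes, zero at the start; "wrist_torque": the same for the moment, N m; "grip_width": finger opening in m.
Only numpy, scipy, OpenCV 4.12 (cv2) and the standard library are available. Lean on these libraries where they do the work, as an engineer would, in place of code of your own. Each camera call takes 0.05 s, during which the arm holds its last target. There are 200 camera calls.

## Working session

There is one attempt and no reset: what is moved stays moved. The work goes in short steps, Python scripts to look and compute and a tool call to move; the robot and the scene stay as the last step left them, time stands still between calls to the robot, and variables do not carry over. Pictures are saved under pics/ and viewed, about 8 in all and at most 12, crops included, and the job is handed in when it is done.

Besides the shell and the picture viewer there is one more tool, called after ">>>" in YAML: its name, and indented under it one key for each argument. play_rows: Moves the arm, as the interface text tells. Its arguments: {"type":"object","properties":{"moves":{"type":"array","items":{"type":"array","items":{"type":"array","items":{"type":"number"}}}},"newtons":{"type":"number"}},"required":["moves"]}

```bash
ls; mkdir -p pics; python3 - <<'E'
from cell import env, vision
import cv2,numpy as np
o=env.get_obs();print(o)
ims=[]
for c in("scene","side"):
    p,d=vision.read_camera(c); ims.append(p); q=vision.camera_params(c)
    R=cv2.Rodrigues(np.array(q["rvec"]))[0]; print(c,-R.T@np.array(q["tvec"]).ravel(), np.array(q["camera_matrix"]).round(1).tolist(),(d>0).mean())
cv2.imwrite("pics/a.png",cv2.resize(np.vstack(ims),(0,0),fx=.78,fy=.78)[:,:,::-1])
E
```

```text
pics
{'time_s': 0.0, 'qpos': array([78.04495016, 18.43859938, -4.01532978, 83.17650648,  1.29525936,
       78.53928399, -3.25937722]), 'joint_velocities': array([-0.06600372,  0.03060648, -0.00353408, -0.05158491,  0.04339927,
        0.04642979, -0.02008001]), 'effort': array([-4.18747168e-04, -4.91282558e+01, -4.04196745e-01, -3.12524307e+01,
       -6.38259505e-02,  4.37610783e-02,  1.57180821e-04]), 'tool_pos': array([ 0.1434196 , -0.63340826,  0.22145263]), 'tool_rot': array([-90.00608457,   0.10913269, -77.23468767]), 'force': array([-0.25796028, -0.00759506, -0.24710647]), 'wrist_torque': array([0.04913508, 0.01928694, 0.02337861]), 'grip_width': 0.08725055268024838}
scene [ 1.25942362 -0.45287446  0.96096996] [[490.6, 0.0, 257.0], [0.0, 490.6, 196.6], [0.0, 0.0, 1.0]] 0.9961090087890625
side [ 0.4865843  -0.77525583  0.76550382] [[494.9, 0.0, 257.3], [0.0, 494.9, 190.3], [0.0, 0.0, 1.0]] 0.9958852132161459
```

View pics/a.png

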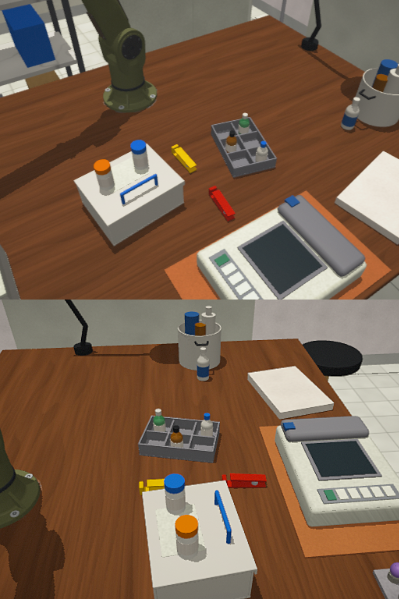

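```bash
cat > h.py <<'E'
from cell import env, vision
import cv2,numpy as np
from scipy.spatial.transform import Rotation as Ro
def cloud(c,d):
    q=vision.camera_params(c); R=cv2.Rodrigues(np.array(q["rvec"]))[0]; K=np.array(q["camera_matrix"])
    v,u=np.indices(d.shape); P=np.stack([(u-K[0,2])/K[0,0]*d,(v-K[1,2])/K[1,1]*d,d],-1)
    return (P-np.array(q["tvec"]).ravel())@R
def see(c,things):
    p,d=vision.read_camera(c); X=cloud(c,d)
    for t in things:
        for r in vision.trace(c,t)[:3]:
            m=cv2.erode(r["region"].astype(np.uint8),np.ones((3,3)))>0; m&=d>0
            if m.sum()<10: continue
            Q=X[m]; zt=np.percentile(Q[:,2],97); T=Q[Q[:,2]>zt-.006]
            col=p[m].mean(0).round()
            cen,rad=cv2.minEnclosingCircle(T[:,:2].astype(np.float32))
            print(c,t,round(r["score"],2),np.round(r["location"]),"n",m.sum(),"z %.3f %.3f"%(Q[:,2].min(),zt),"top circ",np.round(cen,3),round(rad,3),"med",np.median(Q,0).round(3),col)
    return p,d,X
E
python3 - <<'E'
from h import *
for c in("scene","side"): see(c,["tub","lid_handle","jar_a","jar_b","caddy","bottle_brown","bottle_white","bottle_green","clamp_red","clamp_yellow"])
E
```

```text
scene tub 0.57 [170. 250.] n 8928 z 0.002 0.135 top circ [ 0.587 -0.225] 0.059 med [ 0.585 -0.244  0.107] [179. 178. 170.]
scene lid_handle 0.66 [166. 239.] n 6347 z 0.091 0.147 top circ [ 0.585 -0.226] 0.059 med [ 0.561 -0.24   0.108] [206. 205. 198.]
scene lid_handle 0.45 [335. 198.] n 219 z 0.023 0.093 top circ [0.601 0.211] 0.006 med [0.604 0.208 0.061] [121. 124. 125.]
scene jar_a 0.82 [137. 222.] n 601 z 0.115 0.195 top circ [ 0.508 -0.294] 0.021 med [ 0.521 -0.296  0.173] [159. 111.  65.]
scene jar_a 0.75 [172. 250.] n 8914 z 0.002 0.135 top circ [ 0.587 -0.225] 0.059 med [ 0.585 -0.243  0.107] [179. 177. 170.]
scene jar_a 0.72 [178. 196.] n 572 z 0.112 0.195 top circ [ 0.488 -0.174] 0.022 med [ 0.502 -0.179  0.172] [ 81. 108. 143.]
scene jar_b 0.82 [137. 222.] n 601 z 0.115 0.195 top circ [ 0.508 -0.294] 0.021 med [ 0.521 -0.296  0.173] [159. 111.  65.]
scene jar_b 0.75 [172. 250.] n 8914 z 0.002 0.135 top circ [ 0.587 -0.225] 0.059 med [ 0.585 -0.243  0.107] [179. 177. 170.]
scene jar_b 0.72 [178. 196.] n 572 z 0.112 0.195 top circ [ 0.488 -0.174] 0.022 med [ 0.502 -0.179  0
[... 1943 characters left out ...]
circ [ 0.514 -0.237] 0.154 med [ 0.539 -0.299  0.108] [185. 182. 172.]
side bottle_brown 0.55 [223. 177.] n 320 z 0.029 0.095 top circ [0.497 0.157] 0.009 med [0.497 0.148 0.062] [104.  78.  49.]
side bottle_white 0.56 [266. 163.] n 285 z 0.025 0.093 top circ [0.595 0.211] 0.008 med [0.593 0.204 0.059] [130. 133. 132.]
side bottle_green 0.72 [203. 157.] n 280 z 0.023 0.094 top circ [0.444 0.25 ] 0.01 med [0.445 0.242 0.057] [100. 124.  97.]
side clamp_red 0.88 [311. 233.] n 758 z -0.001 0.033 top circ [ 0.677 -0.009] 0.058 med [ 0.683 -0.01   0.026] [152.  27.  14.]
side clamp_yellow 0.56 [194. 238.] n 314 z 0.002 0.034 top circ [ 0.42 -0.01] 0.033 med [ 0.424 -0.008  0.03 ] [192. 156.   3.]
```

```bash
python3 - <<'E'
from h import *
V={}
for c in("scene","side"):
    p,d=vision.read_camera(c); X=cloud(c,d); hsv=cv2.cvtColor(p,cv2.COLOR_RGB2HSV)
    blue=(hsv[...,0]>95)&(hsv[...,0]<130)&(hsv[...,1]>120)&(d>0)
    m=blue&(X[...,2]>.11)&(X[...,2]<.17)&(abs(X[...,0]-.58)<.1)&(abs(X[...,1]+.23)<.12)
    m&=np.hypot(X[...,0]-.486,X[...,1]+.175)>.035
    T=X[m&(X[...,2]>.135)]; r=cv2.minAreaRect(T[:,:2].astype(np.float32)); print(c,"handle",len(T),r,T[:,2].max())
    m=(d>0)&(X[...,2]>.039)&(X[...,2]<.05)&(abs(X[...,0]-.51)<.16)&(abs(X[...,1]-.2)<.16)&(hsv[...,1]<60)
    T=X[m]; r=cv2.minAreaRect(T[:,:2].astype(np.float32)); print(c,"caddy",len(T),r)
    m=(d>0)&(X[...,2]>.1)&(X[...,2]<.112)&(abs(X[...,0]-.55)<.2)&(abs(X[...,1]+.24)<.2)
    T=X[m]; print(c,"lid",len(T),cv2.minAreaRect(T[:,:2].astype(np.float32)),np.median(T[:,2]))
E
```

```text
scene handle 204 ((0.5853286981582642, -0.22656351327896118), (0.009631015360355377, 0.11545838415622711), 5.987286567687988) 0.15434898258876162
scene caddy 696 ((0.5121538043022156, 0.19909262657165527), (0.15711610019207, 0.23443681001663208), 75.46826934814453)
scene lid 6291 ((0.5232847929000854, -0.23034034669399261), (0.2097630798816681, 0.258411705493927), 5.922619819641113) 0.10809327612319829
side handle 313 ((0.581518828868866, -0.226549431681633), (0.008643052540719509, 0.11939151585102081), 6.596399307250977) 0.15355966145061356
side caddy 912 ((0.5093212723731995, 0.19820556044578552), (0.16018523275852203, 0.23041021823883057), 75.55248260498047)
side lid 12240 ((0.5202333927154541, -0.2313915342092514), (0.20505987107753754, 0.2586292326450348), 6.090927600860596) 0.10815224469725666
```

```bash
cat >> h.py <<'E'
def plan(pos,yaw,n,g):
    o=env.get_obs(); p=np.array(o["tool_pos"]); y0=o["tool_rot"][2]; dy=(yaw-y0+180)%360-180
    print("t",o["time_s"],p.round(4),np.round(o["tool_rot"],1),"w",o["grip_width"],"dpos",(np.array(pos)-p).round(4),"dyaw",round(dy,1))
    R0=Ro.from_euler("xyz",[-90,0,0],degrees=True); s=(np.array(pos)-p)/n; out=[]
    for i in range(n):
        R=Ro.from_euler("z",y0+dy*i/n,degrees=True)*R0
        t=R.inv().apply(s); out.append([0,round(-np.radians(dy/n),3),0]+[round(float(v),3) for v in t]+[g])
    print(str(out).replace(" ",""))
E
python3 -c "
from h import *
plan([.4855,-.1745,.26],6,18,1)"
```

```text
t 1.3 [ 0.1436 -0.634   0.2226] [-90.   -0.  -77.2] w 0.08667556971857812 dpos [0.3419 0.4595 0.0374] dyaw 83.2
[[0,np.float64(-0.081),0,-0.021,-0.002,0.024,1],[0,np.float64(-0.081),0,-0.019,-0.002,0.026,1],[0,np.float64(-0.081),0,-0.017,-0.002,0.027,1],[0,np.float64(-0.081),0,-0.014,-0.002,0.028,1],[0,np.float64(-0.081),0,-0.012,-0.002,0.029,1],[0,np.float64(-0.081),0,-0.01,-0.002,0.03,1],[0,np.float64(-0.081),0,-0.007,-0.002,0.031,1],[0,np.float64(-0.081),0,-0.005,-0.002,0.031,1],[0,np.float64(-0.081),0,-0.002,-0.002,0.032,1],[0,np.float64(-0.081),0,0.001,-0.002,0.032,1],[0,np.float64(-0.081),0,0.003,-0.002,0.032,1],[0,np.float64(-0.081),0,0.006,-0.002,0.031,1],[0,np.float64(-0.081),0,0.008,-0.002,0.031,1],[0,np.float64(-0.081),0,0.011,-0.002,0.03,1],[0,np.float64(-0.081),0,0.013,-0.002,0.029,1],[0,np.float64(-0.081),0,0.015,-0.002,0.028,1],[0,np.float64(-0.081),0,0.018,-0.002,0.027,1],[0,np.float64(-0.081),0,0.02,-0.002,0.025,1]]
```

>>> play_rows:
  moves:
    - [[0,-0.08,0,-0.021,-0.004,0.024,1],[0,-0.08,0,-0.019,-0.004,0.026,1],[0,-0.08,0,-0.017,-0.004,0.027,1],[0,-0.08,0,-0.014,-0.004,0.028,1],[0,-0.08,0,-0.012,-0.004,0.029,1],[0,-0.08,0,-0.01,-0.004,0.03,1],[0,-0.08,0,-0.007,-0.004,0.031,1],[0,-0.08,0,-0.005,-0.002,0.031,1]]

```text
time_s: 2.1
tool_pos: [0.2929, -0.4245, 0.2521]
tool_rot: [-90.2, 0.1, -39.6]
force: [0.2, 0.3, 1.1]
grip_width: 0.0872
```

```bash
python3 -c "
from h import *
plan([.4855,-.1745,.26],6,10,1)"|sed 's/np.float64//g'
```

```text
t 2.1 [ 0.2929 -0.4245  0.2521] [-90.2   0.1 -39.6] w 0.08719080489342232 dpos [0.1926 0.25   0.0079] dyaw 45.6
[[0,(-0.08),0,-0.001,-0.001,0.032,1],[0,(-0.08),0,0.001,-0.001,0.032,1],[0,(-0.08),0,0.004,-0.001,0.031,1],[0,(-0.08),0,0.006,-0.001,0.031,1],[0,(-0.08),0,0.009,-0.001,0.03,1],[0,(-0.08),0,0.011,-0.001,0.029,1],[0,(-0.08),0,0.014,-0.001,0.029,1],[0,(-0.08),0,0.016,-0.001,0.027,1],[0,(-0.08),0,0.018,-0.001,0.026,1],[0,(-0.08),0,0.02,-0.001,0.025,1]]
```

>>> play_rows:
  moves:
    - [[0,-0.08,0,-0.001,-0.002,0.032,1],[0,-0.08,0,0.001,-0.002,0.032,1],[0,-0.08,0,0.004,-0.002,0.031,1],[0,-0.08,0,0.006,-0.002,0.031,1],[0,-0.08,0,0.009,-0.002,0.03,1],[0,-0.08,0,0.011,-0.002,0.029,1],[0,-0.08,0,0.014,-0.002,0.029,1],[0,-0.08,0,0.016,-0.002,0.027,1],[0,-0.08,0,0.018,-0.002,0.026,1],[0,-0.08,0,0.02,-0.002,0.025,1]]

```text
time_s: 3.1
tool_pos: [0.4887, -0.1478, 0.2731]
tool_rot: [-90.3, 0.1, 9.6]
force: [0.4, 0.2, 0.0]
grip_width: 0.087
```

```bash
python3 - <<'E'
from h import *
p,d,X=see("wrist",["jar_a"])
cv2.imwrite("pics/w1.png",p[:,:,::-1])
plan([.4855,-.1745,.156],6,6,1)
E
```

```text
wrist jar_a 0.97 [248. 298.] n 386 z 0.111 0.138 top circ [ 0.503 -0.267] 0.013 med [ 0.503 -0.264  0.125] [133. 125. 117.]
wrist jar_a 0.74 [248. 218.] n 2674 z 0.116 0.195 top circ [ 0.486 -0.164] 0.021 med [ 0.485 -0.155  0.194] [ 64.  85. 125.]
t 3.2 [ 0.4906 -0.1432  0.2734] [-90.2  -0.   10. ] w 0.08697920190004656 dpos [-0.0051 -0.0313 -0.1174] dyaw -4.0
[[0,np.float64(0.012),0,-0.002,0.02,-0.005,1],[0,np.float64(0.012),0,-0.002,0.02,-0.005,1],[0,np.float64(0.012),0,-0.002,0.02,-0.005,1],[0,np.float64(0.012),0,-0.002,0.02,-0.005,1],[0,np.float64(0.012),0,-0.002,0.02,-0.005,1],[0,np.float64(0.012),0,-0.001,0.02,-0.005,1]]
```

View pics/w1.png

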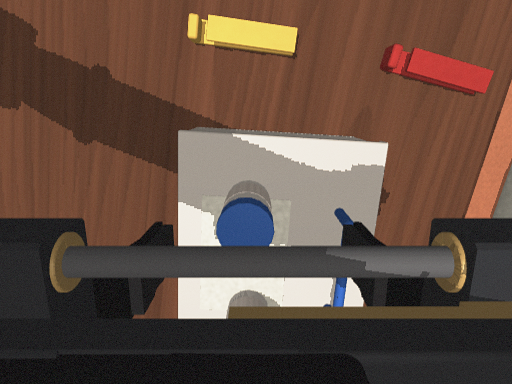

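>>> play_rows:
  moves:
    - [[0,0.03,0,0,0,0.0,1],[0,0.03,0,0,0,0,1]]

```text
time_s: 3.4
tool_pos: [0.4904, -0.1422, 0.2732]
tool_rot: [-90.2, 0.0, 6.5]
force: [-0.3, -0.2, 0.4]
grip_width: 0.0868
```

```bash
sed -i 's/round(-np.radians(dy\/n),3)/float(round(-np.radians(dy\/n),3))/' h.py; cat >> h.py <<'E'
def top(c,zlo,zhi,box,s=0):
    "circle fit of the rim edge of a flat top"
    p,d=vision.read_camera(c); X=cloud(c,d)
    m=(d>0)&(X[...,2]>zlo)&(X[...,2]<zhi)&(X[...,0]>box[0])&(X[...,0]<box[1])&(X[...,1]>box[2])&(X[...,1]<box[3])
    T=X[m]; print(c,len(T),"x",T[:,0].min().round(4),T[:,0].max().round(4),"y",T[:,1].min().round(4),T[:,1].max().round(4),"z",np.median(T[:,2]).round(4))
    return p,X
E
python3 - <<'E'
from h import *
top("wrist",.188,.2,[.44,.54,-.24,-.13])
top("scene",.188,.2,[.44,.54,-.24,-.13])
top("side",.188,.2,[.44,.54,-.24,-.13])
plan([.4855,-.1745,.156],6,7,1)
E
```

```text
wrist 1751 x 0.4599 0.5043 y -0.1813 -0.1507 z 0.1935
scene 237 x 0.4627 0.5096 y -0.1959 -0.1514 z 0.1931
side 439 x 0.4611 0.5047 y -0.1971 -0.1499 z 0.1932
t 3.55 [ 0.4901 -0.1433  0.2732] [-90.3   0.    6.5] w 0.08732620497559909 dpos [-0.0046 -0.0312 -0.1172] dyaw -0.5
[[0,0.001,0,-0.001,0.017,-0.004,1],[0,0.001,0,-0.001,0.017,-0.004,1],[0,0.001,0,-0.001,0.017,-0.004,1],[0,0.001,0,-0.001,0.017,-0.004,1],[0,0.001,0,-0.001,0.017,-0.004,1],[0,0.001,0,-0.001,0.017,-0.004,1],[0,0.001,0,-0.001,0.017,-0.004,1]]
```

>>> play_rows:
  moves:
    - [[0,0,0,-0.005,0,-0.015,1],[0,0,0,-0.005,0,-0.015,1],[0,0,0,0,0.005,0,1],[0,0,0,0,0.025,0,1],[0,0,0,0,0.025,0,1],[0,0,0,0,0.02,0,1],[0,0,0,0,0.01,0,1],[0,0,0,0,0,0,1]]

```text
time_s: 4.35
tool_pos: [0.4803, -0.1833, 0.1845]
tool_rot: [-90.4, 0.1, 6.0]
force: [0.1, 0.1, 0.1]
grip_width: 0.0868
```

```bash
python3 - <<'E'
from h import *
plan([.483,-.1735,.156],6,2,1)
E
```

```text
t 4.35 [ 0.4803 -0.1833  0.1845] [-90.4   0.1   6. ] w 0.08684563711363151 dpos [ 0.0027  0.0098 -0.0285] dyaw 0.0
[[0,-0.0,0,0.002,0.014,0.005,1],[0,-0.0,0,0.002,0.014,0.005,1]]
```

>>> play_rows:
  moves:
    - [[0.006,0,0,0.003,0.01,0.008,1],[0,0,0,0,0.01,0.001,1],[0,0,0,0,0.004,0,1],[0,0,0,0,0,0,1]]

```text
time_s: 4.75
tool_pos: [0.4838, -0.1734, 0.1605]
tool_rot: [-90.1, -0.1, 6.0]
force: [0.8, -0.2, 0.6]
grip_width: 0.0869
```

>>> play_rows:
  moves:
    - [[0,0,0,0,0.003,0,0.6],[0,0,0,0,0,0,0.3],[0,0,0,0,0,0,0.3],[0,0,0,0,0,0,0.3],[0,0,0,0,0,0,0.3],[0,0,0,0,0,0,0.3]]
  newtons: 25

```text
time_s: 5.35
tool_pos: [0.4848, -0.174, 0.1587]
tool_rot: [-90.2, -0.2, 6.0]
force: [-1.4, -0.5, 2.5]
grip_width: 0.047
```

>>> play_rows:
  moves:
    - [[0,0,0,0,0,0,0.3],[0,0,0,0,0,0,0.3],[0,0,0,0,-0.01,0,0.3],[0,0,0,0,-0.02,0,0.3],[0,0,0,0,-0.02,0,0.3],[0,0,0,0,-0.01,0,0.3],[0,0,0,0,0,0,0.3]]

```text
time_s: 6.05
tool_pos: [0.4837, -0.1734, 0.2213]
tool_rot: [-90.1, -0.1, 6.0]
force: [0.8, 0.4, -1.8]
grip_width: 0.0438
```

```bash
python3 - <<'E'
from h import *
plan([.4287,.1805,.22],28,12,.3)
E
```

```text
t 6.05 [ 0.4837 -0.1734  0.2213] [-90.1  -0.1   6. ] w 0.043767998579286954 dpos [-0.055   0.3539 -0.0013] dyaw 22.0
[[0,-0.032,0,-0.001,0.0,0.03,0.3],[0,-0.032,0,-0.001,0.0,0.03,0.3],[0,-0.032,0,0.0,0.0,0.03,0.3],[0,-0.032,0,0.001,0.0,0.03,0.3],[0,-0.032,0,0.002,0.0,0.03,0.3],[0,-0.032,0,0.003,0.0,0.03,0.3],[0,-0.032,0,0.004,0.0,0.03,0.3],[0,-0.032,0,0.005,0.0,0.029,0.3],[0,-0.032,0,0.006,0.0,0.029,0.3],[0,-0.032,0,0.007,0.0,0.029,0.3],[0,-0.032,0,0.008,0.0,0.029,0.3],[0,-0.032,0,0.009,0.0,0.028,0.3]]
```

>>> play_rows:
  moves:
    - [[0,-0.032,0,-0.001,0,0.02,0.3],[0,-0.032,0,-0.001,0,0.03,0.3],[0,-0.032,0,0,0,0.035,0.3],[0,-0.032,0,0.001,0,0.035,0.3],[0,-0.032,0,0.002,0,0.035,0.3],[0,-0.032,0,0.004,0,0.035,0.3],[0,-0.032,0,0.005,0,0.035,0.3],[0,-0.032,0,0.007,0,0.035,0.3],[0,-0.032,0,0.008,0,0.02,0.3],[0,-0.032,0,0.008,0,0.01,0.3]]

```text
time_s: 7.05
tool_pos: [0.4326, 0.1358, 0.2125]
tool_rot: [-89.8, 0.5, 25.6]
force: [-0.1, -0.6, -1.7]
grip_width: 0.0435
```

```bash
python3 - <<'E'
from h import *
plan([.4287,.1805,.22],28,3,.3)
E
```

```text
t 7.05 [0.4326 0.1358 0.2125] [-89.8   0.5  25.6] w 0.04345010496989849 dpos [-0.0039  0.0447  0.0075] dyaw 2.4
[[0,-0.014,0,0.005,-0.003,0.014,0.3],[0,-0.014,0,0.005,-0.003,0.014,0.3],[0,-0.014,0,0.006,-0.003,0.014,0.3]]
```

>>> play_rows:
  moves:
    - [[-0.003,-0.014,-0.008,0.006,0,0.014,0.3],[0,-0.014,0,0.005,0,0.014,0.3],[0,-0.014,0,0.003,0,0.008,0.3],[0,0,0,0,0,0,0.3],[0,0,0,0,0,0,0.3]]

```text
time_s: 7.55
tool_pos: [0.4278, 0.1777, 0.2109]
tool_rot: [-89.9, 0.2, 28.4]
force: [0.2, 0.4, -2.0]
grip_width: 0.0434
```

```bash
python3 - <<'E'
from h import *
plan([.4287,.1805,.22],28,1,.3)
p,d=vision.read_camera("wrist")
q,d2=vision.read_camera("side");X=cloud("side",d2)
cv2.imwrite("pics/w2.png",np.hstack([p[:,:400],cv2.resize(q[90:282,100:356],(0,0),fx=1.5,fy=1.5)[:, :384] if 0 else cv2.resize(q[60:316,130:386],(384,384))])[:,:,::-1])
# jar cap top in side view (held)
m=(d2>0)&(X[...,2]>.22)&(np.hypot(X[...,0]-.43,X[...,1]-.18)<.03); T=X[m]; print(len(T),T.min(0),T.max(0))
E
```

```text
t 7.55 [0.4278 0.1777 0.2109] [-89.9   0.2  28.4] w 0.04339661392979918 dpos [0.0009 0.0028 0.0091] dyaw -0.4
[[0,0.007,0,0.002,-0.009,0.002,0.3]]
961 [0.40082642 0.15010491 0.22011336] [0.45981811 0.20251592 0.39372086]
```

View pics/w2.png

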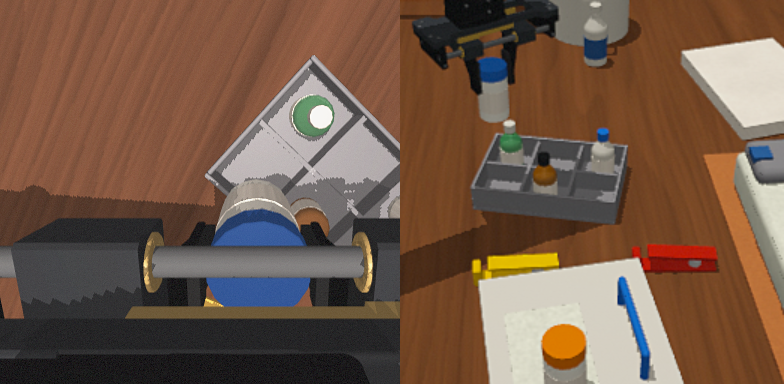

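>>> play_rows:
  moves:
    - [[0,0,0,0.002,0.015,0.002,0.3],[0,0,0,0,0.025,0,0.3],[0,0,0,0,0.025,0,0.3],[0,0,0,0,0.025,0,0.3],[0,0,0,0,0.015,0,0.3],[0,0,0,0,0.01,0,0.3],[0,0,0,0,0,0,0.3]]

```text
time_s: 8.35
tool_pos: [0.4322, 0.1734, 0.0927]
tool_rot: [-90.1, 0.1, 27.6]
force: [-0.2, -0.5, -1.0]
grip_width: 0.0431
```

>>> play_rows:
  moves:
    - [[0,0,0,0,0,0.008,0.3],[0,0,0,0,0.01,0,0.3],[0,0,0,0,0.01,0,0.3],[0,0,0,0,0.006,0,0.3],[0,0,0,0,0.003,0,0.3],[0,0,0,0,0,0,0.3]]

```text
time_s: 8.95
tool_pos: [0.4304, 0.181, 0.0635]
tool_rot: [-90.2, -0.2, 27.5]
force: [0.6, -0.4, -0.8]
grip_width: 0.0438
```

>>> play_rows:
  moves:
    - [[0,0,0,-0.001,0.004,0,0.3],[0,0,0,0,0.004,0,0.3],[0,0,0,0,0.002,0,0.3],[0,0,0,0,0,0,0.3]]

```text
time_s: 9.35
tool_pos: [0.4303, 0.1806, 0.0551]
tool_rot: [-90.3, -0.1, 27.5]
force: [0.4, 0.4, -2.3]
grip_width: 0.0433
```

>>> play_rows:
  moves:
    - [[0,0,0,0,0.002,0,0.3],[0,0,0,0,0.002,0,0.3],[0,0,0,0,0,0,0.3]]

```text
time_s: 9.65
tool_pos: [0.4312, 0.1809, 0.0553]
tool_rot: [-90.5, -0.0, 27.4]
force: [0.8, 0.6, -1.9]
grip_width: 0.0434
```

>>> play_rows:
  moves:
    - [[0.004,0,0,0,0.004,0,0.3],[0,0,0,0,0.004,0,0.3],[0,0,0,0,0.003,0,0.3]]

```text
time_s: 9.95
tool_pos: [0.4318, 0.1806, 0.0516]
tool_rot: [-90.7, 0.4, 27.4]
force: [-12.6, -5.8, 36.5]
grip_width: 0.0436
```

>>> play_rows:
  moves:
    - [[0.01,0,-0.005,0,-0.003,0,0.3],[0,0,0,0,0,0,0.5],[0,0,0,0,0,0,0.68],[0,0,0,0,0,0,0.68],[0,0,0,0,0,0,0.68],[0,0,0,0,-0.01,0,0.68],[0,0,0,0,-0.03,0,0.68],[0,0,0,0,-0.04,0,0.68],[0,0,0,0,-0.04,0,0.68],[0,0,0,0,-0.04,0,0.68]]

```text
time_s: 10.95
tool_pos: [0.4277, 0.1804, 0.2155]
tool_rot: [-89.7, 0.6, 27.6]
force: [1.8, -0.3, 0.2]
grip_width: 0.059
```

```bash
python3 - <<'E'
from h import *
see("side",["jar_a"]); top("side",.08,.093,[.38,.48,.14,.22])
top("side",.188,.2,[.45,.56,-.34,-.24]);top("scene",.188,.2,[.45,.56,-.34,-.24])
plan([.504,-.2935,.25],6,14,1)
E
```

```text
side jar_a 0.88 [200. 169.] n 446 z 0.026 0.092 top circ [0.432 0.179] 0.022 med [0.433 0.165 0.072] [ 78. 102. 127.]
side jar_a 0.69 [240. 304.] n 1332 z 0.111 0.195 top circ [ 0.502 -0.295] 0.022 med [ 0.502 -0.309  0.176] [164. 118.  60.]
side 222 x 0.4113 0.4537 y 0.1574 0.2033 z 0.0892
side 602 x 0.4799 0.5233 y -0.3159 -0.2704 z 0.1932
scene 273 x 0.4818 0.5268 y -0.3152 -0.2706 z 0.1932
t 11.2 [0.428  0.18   0.2135] [-89.7   0.6  27.5] w 0.059291813504491045 dpos [ 0.076  -0.4735  0.0365] dyaw -21.5
[[0,0.027,0,-0.011,-0.003,-0.032,1],[0,0.027,0,-0.01,-0.003,-0.033,1],[0,0.027,0,-0.009,-0.003,-0.033,1],[0,0.027,0,-0.008,-0.003,-0.033,1],[0,0.027,0,-0.007,-0.003,-0.033,1],[0,0.027,0,-0.006,-0.003,-0.034,1],[0,0.027,0,-0.005,-0.003,-0.034,1],[0,0.027,0,-0.005,-0.003,-0.034,1],[0,0.027,0,-0.004,-0.003,-0.034,1],[0,0.027,0,-0.003,-0.003,-0.034,1],[0,0.027,0,-0.002,-0.003,-0.034,1],[0,0.027,0,-0.001,-0.003,-0.034,1],[0,0.027,0,0.0,-0.003,-0.034,1],[0,0.027,0,0.001,-0.003,-0.034,1]]
```

>>> play_rows:
  moves:
    - [[-0.005,0.027,-0.01,-0.011,-0.004,-0.025,1],[0,0.027,0,-0.01,-0.004,-0.033,1],[0,0.027,0,-0.009,-0.004,-0.036,1],[0,0.027,0,-0.008,-0.004,-0.036,1],[0,0.027,0,-0.007,-0.004,-0.036,1],[0,0.027,0,-0.006,-0.004,-0.036,1],[0,0.027,0,-0.005,-0.004,-0.036,1],[0,0.027,0,-0.005,-0.004,-0.036,1],[0,0.027,0,-0.004,-0.004,-0.036,1],[0,0.027,0,-0.003,-0.004,-0.036,1]]

```text
time_s: 12.2
tool_pos: [0.4776, -0.1736, 0.2366]
tool_rot: [-89.2, 1.5, 12.5]
force: [0.2, 1.1, 0.6]
grip_width: 0.087
```

```bash
python3 - <<'E'
from h import *
plan([.5025,-.293,.25],6,4,1)
E
```

```text
t 12.2 [ 0.4776 -0.1736  0.2366] [-89.2   1.5  12.5] w 0.0869856250892817 dpos [ 0.0249 -0.1194  0.0134] dyaw -6.5
[[0,0.028,0,-0.0,-0.003,-0.03,1],[0,0.028,0,0.0,-0.003,-0.03,1],[0,0.028,0,0.001,-0.003,-0.03,1],[0,0.028,0,0.002,-0.003,-0.03,1]]
```

>>> play_rows:
  moves:
    - [[-0.007,0.028,-0.013,0,-0.005,-0.035,1],[-0.007,0.028,-0.013,0,-0.005,-0.03,1],[0,0.028,0,0.002,0,-0.02,1],[0,0.01,0,0.003,0,-0.01,1],[0,0,0,0,0,0,1],[0,0,0,0,0,0,1]]

```text
time_s: 12.8
tool_pos: [0.496, -0.2723, 0.2339]
tool_rot: [-89.2, 0.9, 6.6]
force: [0.5, -0.0, 0.7]
grip_width: 0.087
```

```bash
python3 - <<'E'
from h import *
plan([.5025,-.293,.157],6,4,1)
E
```

```text
t 12.8 [ 0.496  -0.2723  0.2339] [-89.2   0.9   6.6] w 0.08701123514542447 dpos [ 0.0065 -0.0207 -0.0769] dyaw -0.6
[[0,0.003,0,0.001,0.019,-0.005,1],[0,0.003,0,0.001,0.019,-0.005,1],[0,0.003,0,0.001,0.019,-0.005,1],[0,0.003,0,0.001,0.019,-0.005,1]]
```

>>> play_rows:
  moves:
    - [[-0.012,0.01,-0.015,0.004,0,-0.014,1],[0,0,0,0,0,-0.006,1],[0,0,0,0,0.01,0,1],[0,0,0,0,0.015,0,1],[0,0,0,0,0,0,1]]

```text
time_s: 13.3
tool_pos: [0.503, -0.2891, 0.2063]
tool_rot: [-89.9, 0.0, 6.4]
force: [-0.0, 0.5, -0.7]
grip_width: 0.0872
```

>>> play_rows:
  moves:
    - [[0,0,0,0,0.015,-0.002,1],[0,0,0,0,0.015,-0.001,1],[0,0,0,0,0.01,0,1],[0,0,0,0,0.005,0,1],[0,0,0,0,0,0,1]]

```text
time_s: 13.8
tool_pos: [0.5024, -0.2911, 0.1557]
tool_rot: [-89.8, 0.1, 6.4]
force: [-1.1, 0.1, 0.3]
grip_width: 0.087
```

>>> play_rows:
  moves:
    - [[0,0,0,0,-0.003,-0.002,0.6],[0,0,0,0,0,0,0.3],[0,0,0,0,0,0,0.3],[0,0,0,0,0,0,0.3],[0,0,0,0,0,0,0.3],[0,0,0,0,0,0,0.3],[0,0,0,0,0,0,0.3],[0,0,0,0,0,0,0.3]]
  newtons: 25

```text
time_s: 14.6
tool_pos: [0.5039, -0.294, 0.1611]
tool_rot: [-90.0, -0.0, 6.4]
force: [-0.2, 0.9, 0.1]
grip_width: 0.0439
```

>>> play_rows:
  moves:
    - [[0,0,0,0,-0.01,0,0.3],[0,0,0,0,-0.02,0,0.3],[0,0,0,0,-0.02,0,0.3],[0,0,0,0,-0.015,0,0.3],[0,0,0,0,-0.005,0,0.3],[0,0,0,0,0,0,0.3]]

```text
time_s: 15.2
tool_pos: [0.5032, -0.2932, 0.2343]
tool_rot: [-89.8, 0.1, 6.5]
force: [-0.1, 0.8, -1.5]
grip_width: 0.0434
```

```bash
python3 - <<'E'
from h import *
plan([.574,.1425,.23],28,13,.3)
E
```

```text
t 15.2 [ 0.5032 -0.2932  0.2343] [-89.8   0.1   6.5] w 0.04339919538700961 dpos [ 0.0708  0.4357 -0.0043] dyaw 21.5
[[0,-0.029,0,0.009,0.0,0.033,0.3],[0,-0.029,0,0.01,0.0,0.032,0.3],[0,-0.029,0,0.011,0.0,0.032,0.3],[0,-0.029,0,0.012,0.0,0.032,0.3],[0,-0.029,0,0.013,0.0,0.031,0.3],[0,-0.029,0,0.014,0.0,0.031,0.3],[0,-0.029,0,0.015,0.0,0.031,0.3],[0,-0.029,0,0.016,0.0,0.03,0.3],[0,-0.029,0,0.016,0.0,0.03,0.3],[0,-0.029,0,0.017,0.0,0.029,0.3],[0,-0.029,0,0.018,0.0,0.029,0.3],[0,-0.029,0,0.019,0.0,0.028,0.3],[0,-0.029,0,0.02,0.0,0.028,0.3]]
```

>>> play_rows:
  moves:
    - [[0,-0.029,0,0.008,-0.002,0.025,0.3],[0,-0.029,0,0.01,-0.002,0.032,0.3],[0,-0.029,0,0.011,-0.002,0.033,0.3],[0,-0.029,0,0.012,-0.002,0.033,0.3],[0,-0.029,0,0.013,-0.002,0.033,0.3],[0,-0.029,0,0.014,0,0.033,0.3],[0,-0.029,0,0.015,0,0.033,0.3],[0,-0.029,0,0.016,0,0.033,0.3],[0,-0.029,0,0.016,0,0.032,0.3],[0,-0.029,0,0.016,0,0.03,0.3]]

```text
time_s: 16.2
tool_pos: [0.5433, 0.0756, 0.2396]
tool_rot: [-89.5, 0.5, 24.6]
force: [1.0, 0.1, -1.4]
grip_width: 0.0436
```

```bash
python3 - <<'E'
from h import *
plan([.574,.1425,.22],28,3,.3)
E
```

```text
t 16.2 [0.5433 0.0756 0.2396] [-89.5   0.5  24.6] w 0.0436263376753657 dpos [ 0.0307  0.0669 -0.0196] dyaw 3.4
[[0,-0.02,0,0.019,0.007,0.016,0.3],[0,-0.02,0,0.019,0.007,0.016,0.3],[0,-0.02,0,0.019,0.007,0.015,0.3]]
```

>>> play_rows:
  moves:
    - [[-0.008,-0.02,-0.008,0.018,0.005,0.018,0.3],[0,-0.02,0,0.015,0.005,0.01,0.3],[0,-0.01,0,0.01,0.005,0.006,0.3],[0,0,0,0,0,0,0.3],[0,0,0,0,0,0,0.3]]

```text
time_s: 16.7
tool_pos: [0.5583, 0.1476, 0.2229]
tool_rot: [-89.6, 0.1, 29.3]
force: [-0.3, -0.3, -1.8]
grip_width: 0.0435
```

```bash
python3 - <<'E'
from h import *
plan([.574,.1425,.12],28,1,.3)
E
```

```text
t 16.7 [0.5583 0.1476 0.2229] [-89.6   0.1  29.3] w 0.043528994759637174 dpos [ 0.0157 -0.0051 -0.1029] dyaw -1.3
[[0,0.022,0,0.011,0.103,-0.012,0.3]]
```

>>> play_rows:
  moves:
    - [[-0.006,0.015,0,0.009,0.01,-0.01,0.3],[0,0,0,0.002,0.02,-0.002,0.3],[0,0,0,0,0.025,0,0.3],[0,0,0,0,0.02,0,0.3],[0,0,0,0,0.01,0,0.3],[0,0,0,0,0,0,0.3]]

```text
time_s: 17.3
tool_pos: [0.5717, 0.1401, 0.1372]
tool_rot: [-90.2, 0.2, 28.2]
force: [-0.6, 0.1, -0.4]
grip_width: 0.0434
```

>>> play_rows:
  moves:
    - [[0,0,0,0.003,0.01,0.001,0.3],[0,0,0,0,0.02,0.001,0.3],[0,0,0,0,0.02,0,0.3],[0,0,0,0,0.01,0,0.3],[0,0,0,0,0,0,0.3]]

```text
time_s: 17.8
tool_pos: [0.577, 0.1434, 0.079]
tool_rot: [-90.4, -0.2, 28.1]
force: [-0.7, -0.6, -1.0]
grip_width: 0.0434
```

>>> play_rows:
  moves:
    - [[0.006,0,0.003,-0.002,0.008,0,0.3],[0,0,0,0,0.006,0,0.3],[0,0,0,0,0.004,0,0.3],[0,0,0,0,0,0,0.3]]

```text
time_s: 18.2
tool_pos: [0.577, 0.1429, 0.062]
tool_rot: [-90.1, -0.3, 28.1]
force: [0.8, 0.3, -1.3]
grip_width: 0.0433
```

>>> play_rows:
  moves:
    - [[0,0,0.004,-0.002,0.004,0,0.3],[0,0,0,0,0.003,0,0.3],[0,0,0,0,0,0,0.3]]

```text
time_s: 18.5
tool_pos: [0.5758, 0.1418, 0.058]
tool_rot: [-90.2, -0.0, 28.1]
force: [-0.2, -0.6, -2.4]
grip_width: 0.0433
```

Within about a millimetre of the floor; a small nudge, then release and lift.

>>> play_rows:
  moves:
    - [[0,0,0,0,0.003,0,0.3],[0,0,0,0,0.002,0,0.3]]

```text
time_s: 18.7
tool_pos: [0.5762, 0.1415, 0.0571]
tool_rot: [-90.4, 0.0, 28.0]
force: [-7.6, -2.3, 14.2]
grip_width: 0.0438
```

>>> play_rows:
  moves:
    - [[0,0,0,0,0,0,0.5],[0,0,0,0,0,0,0.68],[0,0,0,0,0,0,0.68],[0,0,0,0,0,0,0.68],[0,0,0,0,-0.01,0,0.68],[0,0,0,0,-0.03,0,0.68],[0,0,0,0,-0.04,0,0.68],[0,0,0,0,-0.04,0,0.68],[0,0,0,0,-0.04,0,0.68]]

```text
time_s: 19.6
tool_pos: [0.5722, 0.1415, 0.2176]
tool_rot: [-90.1, 0.6, 28.1]
force: [0.4, -0.2, 0.3]
grip_width: 0.059
```

```bash
python3 - <<'E'
from h import *
p,_,_=see("side",["jar_a"]); q,_=vision.read_camera("wrist"); see("scene",["lid_handle"])
cv2.imwrite("pics/w3.png",np.hstack([q[:,:400],cv2.resize(p[60:316,130:386],(384,384))])[:,:,::-1])
plan([.5835,-.2255,.24],6,12,1)
E
```

```text
side jar_a 0.81 [263. 178.] n 383 z 0.034 0.092 top circ [0.574 0.137] 0.021 med [0.575 0.124 0.078] [147. 102.  54.]
side jar_a 0.65 [203. 168.] n 454 z 0.029 0.092 top circ [0.433 0.18 ] 0.023 med [0.433 0.165 0.071] [ 79. 110. 140.]
side jar_a 0.53 [250. 302.] n 14353 z 0.102 0.119 top circ [ 0.581 -0.227] 0.06 med [ 0.519 -0.258  0.108] [205. 204. 192.]
scene lid_handle 0.94 [163. 237.] n 7670 z 0.091 0.145 top circ [ 0.585 -0.226] 0.059 med [ 0.537 -0.242  0.108] [212. 210. 202.]
t 19.85 [0.5724 0.1413 0.2156] [-90.2   0.6  28.1] w 0.0589245844814444 dpos [ 0.0111 -0.3668  0.0244] dyaw -22.1
[[0,0.032,0,-0.014,-0.002,-0.027,1],[0,0.032,0,-0.013,-0.002,-0.028,1],[0,0.032,0,-0.012,-0.002,-0.028,1],[0,0.032,0,-0.011,-0.002,-0.029,1],[0,0.032,0,-0.01,-0.002,-0.029,1],[0,0.032,0,-0.009,-0.002,-0.029,1],[0,0.032,0,-0.008,-0.002,-0.029,1],[0,0.032,0,-0.007,-0.002,-0.03,1],[0,0.032,0,-0.006,-0.002,-0.03,1],[0,0.032,0,-0.005,-0.002,-0.03,1],[0,0.032,0,-0.004,-0.002,-0.03,1],[0,0.032,0,-0.003,-0.002,-0.03,1]]
```

View pics/w3.png

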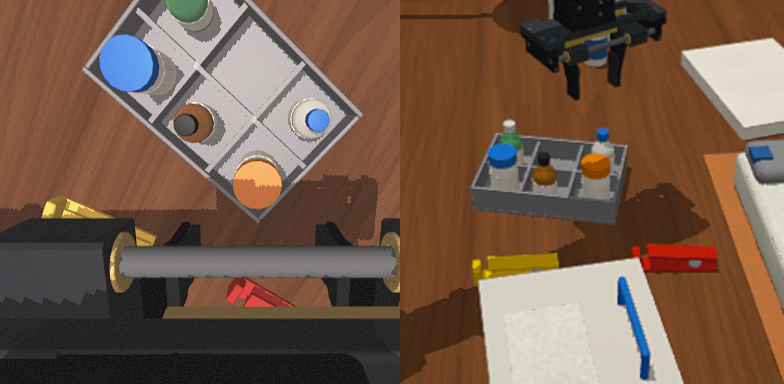

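>>> play_rows:
  moves:
    - [[0,0.03,-0.01,-0.014,-0.003,-0.025,1],[0,0.03,0,-0.013,-0.003,-0.03,1],[0,0.03,0,-0.012,-0.003,-0.032,1],[0,0.03,0,-0.011,-0.003,-0.033,1],[0,0.03,0,-0.01,-0.003,-0.033,1],[0,0.03,0,-0.009,-0.003,-0.033,1],[0,0.035,0,-0.008,-0.003,-0.033,1],[0,0.035,0,-0.007,-0.003,-0.033,1],[0,0.035,0,-0.006,0,-0.02,1],[0,0.035,0,-0.005,0,-0.01,1]]

```text
time_s: 20.85
tool_pos: [0.5754, -0.1655, 0.2236]
tool_rot: [-89.5, 1.5, 9.4]
force: [0.2, 0.1, 0.4]
grip_width: 0.0869
```

```bash
python3 - <<'E'
from h import *
plan([.5835,-.2255,.2],6,3,1)
E
```

```text
t 20.85 [ 0.5754 -0.1655  0.2236] [-89.5   1.5   9.4] w 0.08693701624005594 dpos [ 0.0081 -0.06   -0.0236] dyaw -3.4
[[0,0.02,0,-0.001,0.008,-0.02,1],[0,0.02,0,-0.0,0.008,-0.02,1],[0,0.02,0,0.0,0.008,-0.02,1]]
```

>>> play_rows:
  moves:
    - [[-0.005,0.02,-0.013,0,0.004,-0.02,1],[-0.004,0.02,-0.013,0,0.004,-0.018,1],[0,0.01,0,0,0.004,-0.01,1],[0,0,0,0,0,0,1],[0,0,0,0,0,0,1]]

```text
time_s: 21.35
tool_pos: [0.5821, -0.2148, 0.2088]
tool_rot: [-90.0, -0.0, 6.4]
force: [0.6, 0.6, 0.3]
grip_width: 0.0872
```

```bash
python3 - <<'E'
from h import *
p,d=vision.read_camera("wrist");X=cloud("wrist",d);hsv=cv2.cvtColor(p,cv2.COLOR_RGB2HSV)
m=(hsv[...,0]>95)&(hsv[...,0]<130)&(hsv[...,1]>120)&(d>0)&(X[...,2]>.14)&(X[...,2]<.165)
T=X[m];print(len(T),cv2.minAreaRect(T[:,:2].astype(np.float32)),np.median(T[:,2]),np.percentile(T[:,2],95))
cv2.imwrite("pics/w4.png",p[:,:,::-1])
plan([.5835,-.2255,.13],6,3,1)
E
```

```text
1720 ((0.581723153591156, -0.22364459931850433), (0.009490851312875748, 0.11887671053409576), 6.47749662399292) 0.15065810955338477 0.15204953489904177
t 21.4 [ 0.5821 -0.2148  0.2088] [-90.   -0.    6.4] w 0.08676842914464193 dpos [ 0.0014 -0.0107 -0.0788] dyaw -0.4
[[0,0.002,0,0.0,0.026,-0.004,1],[0,0.002,0,0.0,0.026,-0.004,1],[0,0.002,0,0.0,0.026,-0.004,1]]
```

View pics/w4.png

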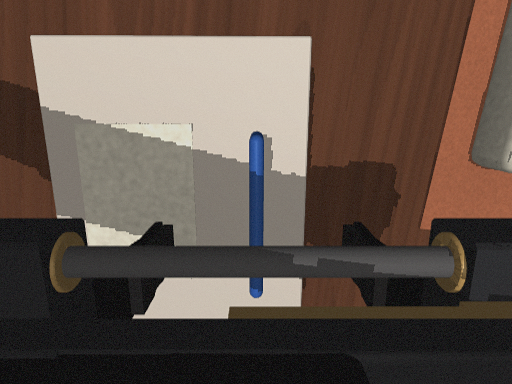

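>>> play_rows:
  moves:
    - [[0,0,0,0,0.01,-0.006,1],[0,0,0,0,0.02,-0.002,0.7],[0,0,0,0,0.02,0,0.5],[0,0,0,0,0.01,0,0.5],[0,0,0,0,0.004,0,0.5],[0,0,0,0,0,0,0.5]]

```text
time_s: 22.0
tool_pos: [0.5849, -0.2195, 0.1423]
tool_rot: [-90.0, -0.2, 6.8]
force: [0.4, -0.5, 0.1]
grip_width: 0.0548
```

>>> play_rows:
  moves:
    - [[0,0.008,0.003,-0.003,0.006,-0.004,0.5],[0,0,0,0,0.005,0,0.5],[0,0,0,0,0.002,0,0.5],[0,0,0,0,0,0,0.3],[0,0,0,0,0,0,0],[0,0,0,0,0,0,0],[0,0,0,0,0,0,0],[0,0,0,0,0,0,0],[0,0,0,0,0,0,0],[0,0,0,0,0,0,0]]
  newtons: 40

```text
time_s: 23.0
tool_pos: [0.5821, -0.2248, 0.1311]
tool_rot: [-90.1, 0.0, 6.3]
force: [0.8, -0.1, -0.3]
grip_width: 0.0084
```

>>> play_rows:
  moves:
    - [[0,0,0,-0.003,-0.009,0,0],[0,0,0,-0.003,-0.009,0,0],[0,0,0,-0.004,-0.008,0,0],[0,0,0,-0.004,-0.008,0,0],[0,0,0,-0.005,-0.008,0,0],[0,0,0,-0.005,-0.008,0,0]]
  newtons: 40

```text
time_s: 23.6
tool_pos: [0.5583, -0.2273, 0.1836]
tool_rot: [-90.1, -0.2, 6.3]
force: [2.0, -1.2, -3.9]
grip_width: 0.0085
```

```bash
cat >> h.py <<'E'
def lid(H=(.4175,-.241,.1005),yaw=6.3,goal=60):
    o=env.get_obs(); R=Ro.from_euler("xyz",o["tool_rot"],degrees=True)
    g=np.array(o["tool_pos"])-.019*R.apply([0,1,0]); u=np.array([np.cos(np.radians(yaw)),np.sin(np.radians(yaw)),0])
    v=g-np.array(H); a,b=v@u,v[2]; th=np.degrees(np.arctan2(b,a))-15.58
    print("t",o["time_s"],"rot",np.round(o["tool_rot"],1),"F",np.round(o["force"],1),"w",round(o["grip_width"],4),"radius",np.hypot(a,b).round(4),"lid",th.round(1),
      "to goal: tool dx,dy",(R.inv().apply(u*(.1713*np.cos(np.radians(goal+15.58))-a)+[0,0,.1713*np.sin(np.radians(goal+15.58))-b])).round(4))
E
python3 - <<'E'
from h import *
lid()
p,d=vision.read_camera("side"); X=cloud("side",d)
m=(d>0)&(p.min(2)>120)&(abs(X[...,0]-.52)<.14)&(abs(X[...,1]+.27)<.1)&(X[...,2]>.085)
T=X[m]; c=np.linalg.svd(T[::5]-T.mean(0),full_matrices=False)[2][2]; print(len(T),"plane n",c.round(3),np.degrees(np.arccos(abs(c[2]))))
cv2.imwrite("pics/s5.png",cv2.resize(p[130:384,60:400],(0,0),fx=1.5,fy=1.5)[:,:,::-1])
E
```

```text
t 23.6 rot [-90.1  -0.2   6.3] F [ 2.  -1.2 -3.9] w 0.0085 radius 0.1744 lid 20.3 to goal: tool dx,dy [-0.0984 -0.0641 -0.0001]
11782 plane n [ 0.322  0.078 -0.943] 19.355892737305403
```

View pics/s5.png

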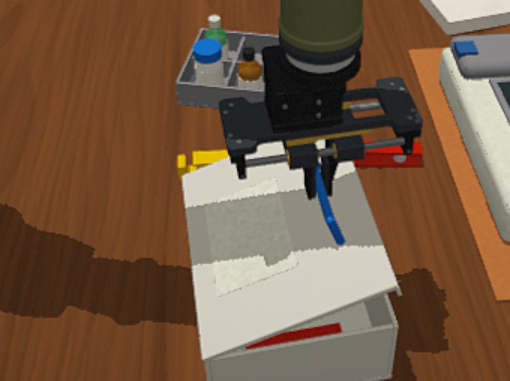

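>>> play_rows:
  moves:
    - [[0,0,0.003,-0.006,-0.007,0,0],[0,0,0,-0.006,-0.007,0,0],[0,0,0,-0.006,-0.006,0,0],[0,0,0,-0.007,-0.006,0,0],[0,0,0,-0.007,-0.005,0,0],[0,0,0,-0.007,-0.004,0,0]]

```text
time_s: 24.25
tool_pos: [0.5195, -0.2316, 0.2255]
tool_rot: [-90.3, -0.5, 6.4]
force: [4.3, -0.5, -0.1]
grip_width: 0.0085
```

```bash
python3 -c "
from h import *
lid()"
```

```text
t 24.25 rot [-90.3  -0.5   6.4] F [ 4.3 -0.5 -0.1] w 0.0085 radius 0.1766 lid 39.0 to goal: tool dx,dy [-0.0594 -0.0225 -0.    ]
```

>>> play_rows:
  moves:
    - [[0,0,0.004,-0.007,-0.006,0,0],[0,0,0.004,-0.008,-0.005,0,0],[0.004,0,0,-0.008,-0.005,0,0],[0,0,0,-0.008,-0.004,0,0],[0,0,0,-0.007,-0.003,0,0],[0,0,0,0,0,0,0]]

```text
time_s: 24.85
tool_pos: [0.4758, -0.2363, 0.2505]
tool_rot: [-90.0, 0.2, 6.3]
force: [3.1, -0.4, -1.2]
grip_width: 0.009
```

```bash
sed -i 's/-\.019\*R.apply/-.0155*R.apply/' h.py; cat >> h.py <<'E'
def plane(name=None):
    N=[]
    for c in("side","scene"):
        p,d=vision.read_camera(c); X=cloud(c,d)
        r=vision.trace(c,"lid_handle"); 
        u=np.array([np.cos(.11),np.sin(.11)]); L=(X[...,:2]-[.4175,-.241])@u; W=(X[...,:2]-[.4175,-.241])@[-u[1],u[0]]
        m=(d>0)&(p.min(2)>70)&(p.max(2).astype(int)-p.min(2)<40)&(X[...,2]>.12)&(X[...,2]<.30)&(L>-.02)&(L<.2)&(W<-.06)&(W>-.125)
        T=X[m]
        if len(T)<50: print(c,len(T)); continue
        for k in range(4):
            q=T.mean(0); n=np.linalg.svd(T-q,full_matrices=False)[2][2]; e=abs((T-q)@n); T=T[e<max(.004,np.percentile(e,70))]
        print(c,len(T),"n",n.round(3),"angle",np.degrees(np.arccos(abs(n[2]))).round(1),"res",e.std().round(4))
        N.append(p)
    if name: cv2.imwrite(name,cv2.resize(np.hstack([N[0][100:384,60:400],N[-1][100:384,60:400]]),(0,0),fx=1.1,fy=1.1)[:,:,::-1])
E
python3 -c "
from h import *
lid();plane('pics/s6.png')"
```

```text
t 24.85 rot [-90.    0.2   6.3] F [ 3.1 -0.4 -1.2] w 0.009 radius 0.1755 lid 55.0 to goal: tool dx,dy [-0.0158 -0.0004 -0.    ]
side 3217 n [ 0.809  0.089 -0.581] angle 54.5 res 0.0005
scene 362 n [ 0.803  0.09  -0.589] angle 53.9 res 0.0011
```

View pics/s6.png

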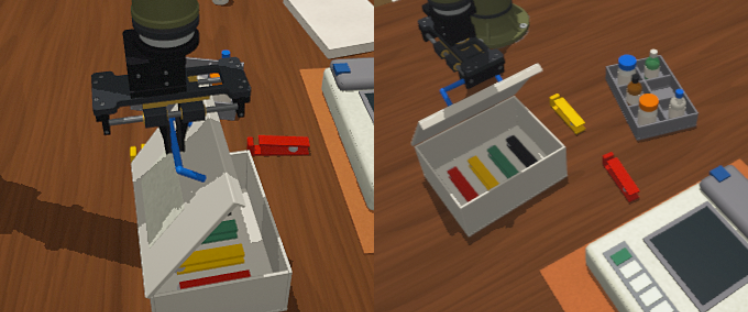

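>>> play_rows:
  moves:
    - [[0,0,0,-0.006,-0.003,0,0],[0,0,0,-0.005,-0.001,0,0],[0,0,0,-0.003,-0.001,0,0],[0,0,0,0,0,0,0],[0,0,0,0,0,0,0]]

```text
time_s: 25.55
tool_pos: [0.4626, -0.2376, 0.2548]
tool_rot: [-90.0, 0.1, 6.4]
force: [2.2, -0.6, -1.4]
grip_width: 0.0088
```

```bash
python3 -c "
from h import *
lid();plane()"
```

```text
t 25.55 rot [-90.    0.1   6.4] F [ 2.2 -0.6 -1.4] w 0.0088 radius 0.1758 lid 59.5 to goal: tool dx,dy [-0.0026  0.0039  0.    ]
side 2905 n [-0.853 -0.093  0.513] angle 59.1 res 0.0005
scene 584 n [ 0.852  0.09  -0.516] angle 59.0 res 0.0008
```

One degree more (about 3 mm).

>>> play_rows:
  moves:
    - [[0,0,0,-0.004,-0.001,0,0],[0,0,0,-0.001,0,0,0],[0,0,0,0,0,0,0],[0,0,0,0,0,0,0]]

```text
time_s: 26.15
tool_pos: [0.458, -0.2381, 0.2562]
tool_rot: [-90.0, 0.0, 6.4]
force: [2.2, -0.2, -1.4]
grip_width: 0.0086
```

```bash
python3 -c "
from h import *
lid();plane();see('scene',['jar_a','bottle_brown','clamp_red','clamp_yellow']);lid()"
```

```text
t 26.15 rot [-90.    0.    6.4] F [ 2.2 -0.2 -1.4] w 0.0086 radius 0.1759 lid 61.1 to goal: tool dx,dy [ 0.0021  0.0053 -0.    ]
side 2768 n [-0.867 -0.095  0.489] angle 60.7 res 0.0005
scene 650 n [ 0.867  0.093 -0.49 ] angle 60.7 res 0.0007
scene jar_a 0.72 [311. 198.] n 339 z 0.023 0.092 top circ [0.581 0.139] 0.021 med [0.589 0.131 0.077] [166. 111.  58.]
scene jar_a 0.7 [289. 162.] n 311 z 0.023 0.092 top circ [0.435 0.18 ] 0.023 med [0.444 0.171 0.079] [ 68. 104. 150.]
scene bottle_brown 0.76 [296. 181.] n 239 z 0.014 0.094 top circ [0.502 0.157] 0.01 med [0.507 0.152 0.06 ] [100.  79.  55.]
scene bottle_brown 0.6 [144. 192.] n 2990 z -0.001 0.281 top circ [ 0.522 -0.232] 0.128 med [ 0.484 -0.25   0.218] [123. 121. 114.]
scene bottle_brown 0.5 [316. 193.] n 2096 z 0.000 0.045 top circ [0.514 0.196] 0.134 med [0.533 0.198 0.026] [83. 81. 83.]
scene clamp_red 0.6 [288. 258.] n 518 z 0.001 0.034 top circ [ 0.681 -0.008] 0.06 med [ 0.686 -0.009  0.028] [175.  31.  18.]
scene clamp_yellow 0.69 [234. 204.] n 380 z 0.002 0.033 top circ [ 0.453 -0.001] 0.058 med [ 0.458 -0.009  0.027] [207. 169.  11.]
t 26.6 rot [-90.    0.    6.4] F [ 2.  -0.6 -0.8] w 0.0087 radius 0.1759 lid 61.1 to goal: tool dx,dy [ 0.0021  0.0053 -0.    ]
```

>>> play_rows:
  moves:
    - [[0,0,0,0.002,0.001,0,0],[0,0,0,0,0,0,0],[0,0,0,0,0,0,0]]

```text
time_s: 26.9
tool_pos: [0.4604, -0.2379, 0.2555]
tool_rot: [-90.0, -0.0, 6.4]
force: [2.8, -0.3, -0.3]
grip_width: 0.009
```

```bash
python3 -c "
from h import *
lid();plane();lid();env.sign_off()"
```

```text
t 26.9 rot [-90.   -0.    6.4] F [ 2.8 -0.3 -0.3] w 0.009 radius 0.1759 lid 60.3 to goal: tool dx,dy [-0.0004  0.0046 -0.    ]
side 2833 n [-0.86  -0.094  0.502] angle 59.9 res 0.0005
scene 628 n [ 0.859  0.089 -0.505] angle 59.7 res 0.0008
t 27.1 rot [-90.   -0.    6.4] F [ 2.6 -0.9 -0.3] w 0.0089 radius 0.1759 lid 60.3 to goal: tool dx,dy [-0.0004  0.0046 -0.    ]
the job is handed in; nothing more can be done
```

I put both jars upright into separate free cells of the caddy while the lid was shut. Then I raised the lid by its blue handle to 60° and handed the job in at 27.1 s, still holding it with a 40 N grip.

**Lid angle:** the last camera plane fits gave 59.9° (side) and 59.7° (scene), and the arm's pose gave 60.3°. The angle worked out from the arm's pose did not change over the last 0.2 s.

**Jars and other things:** both jar tops were at about 0.09 m, as expected for standing on the cell floor. In the last check, the brown bottle and both clamps were within a few millimetres of where they started. I checked the white and green bottles only by eye, in the pictures.

**Disagreements:**
- **Handle radius:** it came out at 176 mm from the arm's pose, against 171 mm from the text. I put this down to a few millimetres of error in the hinge and grip positions.
- **Grip width:** it read 8.5–9 mm on the 10 mm bar.
- **Contact force:** the wrist reading reached 36.5 N upward (39 N in total) when the first jar touched the cell floor.

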